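Lock the sprung battery cover with the flat key

ROBOT

A 7-joint arm with a two-finger parallel gripper is mounted at the origin on the work surface; the furniture and walls round the work are solid. World frame = base frame: x ahead of the robot, y to its left, z up, the work surface at z = 0. Lengths are in mm, angles in rad, forces in N, time in s.
With the tool pointing down it reaches from about 400 to 900 mm from the base axis. Payload 5.6 kg.
Tool frame: the origin (TCP) lies midway between the tips of the shut fingers; the grasp point (between the pads) lies 19 mm behind it; x points along the fingers, y is the direction in which the jaws open and shut, and the axes are right-handed (so a half turn about x gives the same grasp; the last joint's range is limited). The gripper opens to 92 mm and grips with 3 to 60 N. Pads are 20 mm wide; open, the fingers measure 128 mm over their backs; the gripper's body (75 mm by 189 mm) begins 69 mm behind the grasp point.
Start: joints at [1.139, 0.468, -0.012, 1.603, 0.006, 1.071, -0.056], TCP at [246.361, -601.511, 214.592] pointing down, gripper open.
Joint ranges: [-2.53, 2.53], [-0.31, 2.02], [-1.57, 1.55], [0.28, 2.44], [-1.29, 4.43], [0.15, 1.84], [-2.92, 2.92]. Speed limits (rad/s): [2.57, 2.57, 3.14, 3.14, 3.14, 3.14, 3.14].

INTERFACE

Orientations are given as a rotation vector (axis times angle).
In Python, from cell import robot, grip, kin, viewer gives the robot as it stands. Calls block until the motion is done:
- robot.movep(position, orientation): joint-space move of the TCP to a pose.
- robot.servo_line(position, feed=150, rotation=None): straight line of the TCP; rotation=None keeps the orientation; feed is the mean speed in mm/s.
- robot.goto_joints(angles): joint-space move.
- grip(opening, newtons=None): opening from 0.0 (shut) to 1.0 (fully open); newtons is the grip in N (None keeps the last); returns when the fingers have stopped.
- robot.hold(seconds).
- kin.ik(position, orientation): joint angles nearest the present ones, or None.
- robot.observe(): the state.
- viewer.read_camera(name): name is "side" or "top" or "wrist"; returns the picture (420x560x3 uint8, red, green, blue); there is no depth.
- viewer.camera_info(name): a dict with "camera_matrix" (3x3 intrinsics, pixels), "R" (3x3) and "t" (3): a world point X has camera coordinates R X + t. Camera axes: x right, y down, z forward; pixel columns grow to the right and rows downward; lengths in mm; the calibration is good to about 2 mm. A picture is of the moment at which its call begins: read the wrist's pose just before it. camera_info takes no time and is no camera call; for the wrist camera it gives the pose at the moment of the call.
A pose or a line that the arm cannot do raises robot.IKError and nothing moves.
- robot.job_done(): hands the job in, once; it reports no verdict.
Trained networks look in the newest picture that a camera, given by its name, has taken for a name from the list of things; names that differ only in an ending like _2 or _b are one class to them, and where a whole thing is asked for, a point or a joint stands for the part that bears it (a point fixed in the world has none). Each returns a list of dicts, best first, with "confidence" (0 to 1); they miss things now and then, are a little off and sometimes report something else, mostly with a low value. They report only what shows in the picture. A call takes as long as a camera call. They do not tell look-alikes from the thing itself.
- viewer.silhouettes(name, camera): "mask" (420x560 bool, what is visible of it).
- viewer.pinpoint(name, camera): "at" ([x, y, z] in mm, in the coordinates of the camera as it stood for that picture, good to about 4 mm: a listed point, or the origin of a listed thing).
The state is a dict: "t": time; "joints": joint angles; "joint_velocities": joint speeds; "joint_torque": joint torques, N m; "tcp_pos": TCP position; "tcp_rot": TCP orientation; "contact_force": force on the tool from outside, world axes, zero at the start; "wrist_torque": the same for the moment, N m; "grip_width": opening from 0.0 (shut) to 1.0 (fully open).
Only numpy, scipy, OpenCV 4.12 (cv2) and the standard library are available. Lean on these libraries where they do the work, as an engineer would, in place of code of your own. Each camera call takes 0.05 s, during which the arm holds its last target.

TASK

The battery cover of the grey instrument box is standing up on its springs. Take the flat key from its holder, put its blade in the slot of the cover's fastener, push the cover down gently and turn the fastener a full quarter turn clockwise so that the cover stays locked down, with never more than 40 N between the key and the box, pressing or twisting. Then put the key back upright in its holder, fully home, and leave the other things on the bench where they are.

Things in the scene. Friction and masses are not known exactly. Their poses are not given: they have to be found in the camera images.
- flat_key: the flat key: from the bottom a steel blade 18 mm wide (its x) x 3 mm thick (its y) x 22 mm long, a steel collar 27 x 16 x 6 mm, and a black grip tab 26 mm wide (x) x 10 mm thick (y) x 48 mm high; 76 mm high in all, 70 g, loose, blade pointing down. Origin: centre of the blade's tip; z up along the key. It stands in the holder, collar on the holder's top, blade hidden in the pocket
- key_grip (a point): centre of the key's grip tab where it is best gripped (pinch it across its 10 mm thickness, along the key's y): 54 mm above the blade's tip, 26 mm above the collar's upper face, 22 mm below the top of the tab; same axes as the key
- holder: the key holder, a fixed aluminium block 70 (x) x 50 (y) x 32 mm high on the bench with one rectangular pocket in its top; origin at the centre of its underside
- pocket (a point): centre of the pocket's mouth, on top of the holder, 32 mm above the bench; the pocket is 21 mm along its x, 6 mm along its y, 26 mm deep, with a 1.5 mm chamfer; the key fits either way round, and its blade tip is 22 mm below this point when home
- battery_box: the grey instrument box, fixed, 130 (x) x 100 (y) x 45 mm high, with a grey cover 88 x 68 mm in its top; origin at the centre of its underside
- cover (a joint): height of the cover above its lowest position, m: 0 fully down (flush with the box's top), 0.008 fully up; springs push it up with about 2.5 N when up and 9 N when down, and it meets a hard stop at 0. When locked it stays at about 0.0025
- fastener (a joint): angle of the round steel fastener in the cover, rad: 0 unlocked, 1.57 locked, hard stop 1.75 (do not twist on against it), growing clockwise seen from above; turns stiffly (0.06 N m), blade play 0.1 rad. Its hidden tongue stops against the keeper at about 0.7 unless the cover is held pressed to below about 0.002; turned past that it holds the cover down
- slot_mouth (a point): centre of the fastener's top face, on its axis: the head is 34 mm across and stands 9 mm above the cover, its top is 54 mm above the bench with the cover fully down and 62 mm with the cover up. A straight slot 4.6 mm wide and 6 mm deep with 1 mm chamfers runs right across the head along this point's x; z up. The blade fits either way round
- solder_spool: a bystander: small blue and grey spool, 56 mm across and 44 mm high, standing; origin at the centre of its underside
- vial_1: a bystander: small brown bottle with a black cap, 27 mm across, 57 mm high, standing; origin at the centre of its underside
- gauge_block: a bystander: bare steel block 30 x 50 x 22 mm; origin at the centre of its underside
Not all that is in view belongs to the job. What is shaped like the holder but orange is not meant.

How it is judged:
By the outcome, as a careful person would: the job done as asked, in the order asked, and still so for the second after the job is handed in, with the robot touching nothing.
It also fails if it takes over 58 s, if anything falls off the work surface, if the arm or the gripper's body presses on something with over 40 N, if the wrist force passes 120 N, or if a joint passes its speed limit or range.

## Working session

There is one attempt and no reset: what is moved stays moved. The work goes in short steps, each a Python script; the robot and the scene stay as the last script left them, time stands still between calls to the robot, and variables do not carry over. Pictures are saved under pics/ and viewed, and the job is handed in when it is done.

```bash
ls; mkdir -p pics; cat > h.py <<'E'
import numpy as np, cv2
from scipy.spatial.transform import Rotation as R
from cell import robot, grip, kin, viewer
np.set_printoptions(precision=3,suppress=True)
def snap(cam,fn=None):
    info=viewer.camera_info(cam); im=viewer.read_camera(cam)
    if fn: cv2.imwrite('pics/'+fn,cv2.cvtColor(im,cv2.COLOR_RGB2BGR))
    return im,info
def w(info,p): return np.array(info['R']).T@(np.array(p)-np.array(info['t']))
def px(info,X):
    c=np.array(info['camera_matrix'])@(np.array(info['R'])@np.array(X)+np.array(info['t'])); return c[:2]/c[2]
def ray(info,uv,z):
    K=np.array(info['camera_matrix']);Rm=np.array(info['R']);t=np.array(info['t'])
    d=Rm.T@np.linalg.inv(K)@np.array([uv[0],uv[1],1.]); o=-Rm.T@t
    return o+d*(z-o[2])/d[2]
E
python3 - <<'E'
from h import *
o=robot.observe();print(o)
for c in ['side','top','wrist']:
    im,info=snap(c,c+'0.png')
    for n in ['key_grip','pocket','slot_mouth','holder','battery_box','flat_key','solder_spool','vial_1','gauge_block']:
        for d in viewer.pinpoint(n,c):
            X=w(info,d['at']); print(c,n,round(d['confidence'],2),X,px(info,X))
print(robot.observe()['t'])
E
```

```text
pics
{'t': 0.0, 'joints': array([ 1.139,  0.468, -0.012,  1.604,  0.006,  1.071, -0.056]), 'joint_velocities': array([-0.001, -0.001, -0.001,  0.001,  0.   , -0.   , -0.001]), 'joint_torque': array([ -0.   , -52.057,  -0.012, -24.375,  -0.057,   0.017,   0.   ]), 'tcp_pos': array([ 246.053, -601.003,  213.65 ]), 'tcp_rot': array([ 2.009,  0.397, -2.01 ]), 'contact_force': array([-0.875,  0.749,  0.419]), 'wrist_torque': array([ 0.033,  0.035, -0.044]), 'grip_width': 0.9957022443887457}
side key_grip 0.68 [522.377 160.718  61.237] [280.813 177.71 ]
side pocket 0.95 [404.061 123.695  27.197] [221.509 207.825]
side pocket 0.73 [443.459 -64.08   -1.097] [252.54  291.211]
side pocket 0.56 [518.985 164.523  33.778] [278.491 187.982]
side slot_mouth 0.67 [435.624 -62.057  65.591] [246.907 262.174]
side holder 0.97 [402.104 119.048  -0.328] [221.354 220.502]
side holder 0.96 [515.799 157.773   2.146] [277.061 202.689]
side battery_box 0.95 [442.162 -60.618  -2.836] [251.554 290.392]
side flat_key 0.73 [517.016 159.223  12.8  ] [277.668 198.031]
side solder_spool 0.85 [673.706  88.243  -0.051
[... 313 characters left out ...]
1.364 208.12 ]
top slot_mouth 0.81 [437.356 -63.139  56.327] [346.656 242.693]
top holder 0.91 [516.89  163.765  -0.918] [232.604 208.422]
top holder 0.61 [397.127 121.771  -1.029] [253.166 265.795]
top holder 0.5 [516.753 162.032   9.811] [232.769 207.726]
top holder 0.42 [436.327 -62.063  57.334] [346.179 243.206]
top battery_box 0.57 [437.031 -61.704  -1.277] [342.359 244.719]
top flat_key 0.55 [517.458 160.159   8.829] [233.73  207.439]
top flat_key 0.3 [337.176 195.409  -4.698] [217.686 295.932]
top solder_spool 0.75 [668.896  80.541   1.806] [271.191 136.714]
top vial_1 0.71 [336.397 196.225  -4.778] [217.295 296.323]
top gauge_block 0.68 [663.915 -19.046  -1.4  ] [318.122 138.166]
1.5
```

View pics/side0.png

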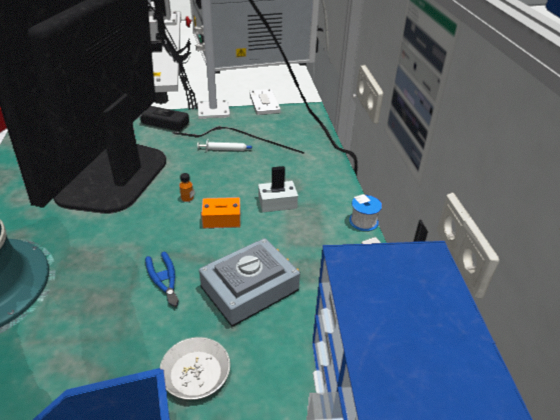

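View pics/top0.png

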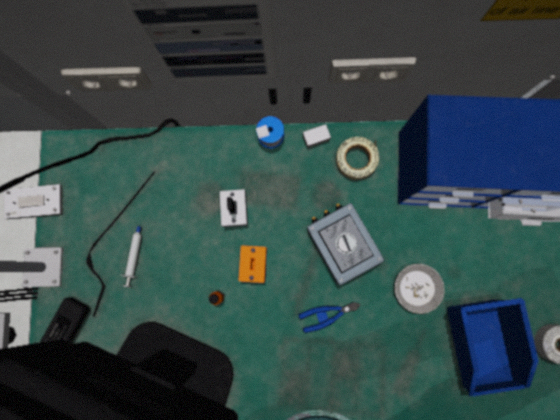

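The key can only be the black tab in the grey-white holder, at side (278,178) / top (231,206). The look-alike is the orange block, at side (221,210) / top (252,265), and its pocket is empty. The box fastener is at side (249,265) / top (346,243). Next I'll check the obstacles along the path: the blue cabinet and the monitor.

```bash
python3 - <<'E'
from h import *
T=viewer.camera_info('top');S=viewer.camera_info('side')
for n,I in (('top',T),('side',S)): print(n,-np.array(I['R']).T@np.array(I['t']))
for z in (0,200,300):
    print(z,[ray(T,p,z)[:2].round() for p in [(400,205),(428,95),(560,205),(235,370),(150,325),(450,305)]])
    print('s',[ray(S,p,z)[:2].round() for p in [(323,245),(470,245),(320,400),(40,205),(155,100)]])
print(robot.observe()['tcp_pos'])
# solve heights: cabinet top near-left corner seen top (400,205)? side (323,245)
I=S
def tri(a,b):
    A=[];
    o=[];d=[]
    for I,uv in ((T,a),(S,b)):
        Rm=np.array(I['R']);o.append(-Rm.T@np.array(I['t']));v=Rm.T@np.linalg.inv(np.array(I['camera_matrix']))@np.array([*uv,1.]);d.append(v/np.linalg.norm(v))
    s=np.linalg.lstsq(np.c_[d[0],-d[1]],o[1]-o[0],rcond=None)[0]
    return o[0]+s[0]*d[0],o[1]+s[1]*d[1]
print(tri((400,183),(323,245)),tri((428,95),(470,245)))
E
```

```text
top [383.467  46.819 904.039]
side [ 395.897 -595.394  611.999]
0 [array([ 517., -183.]), array([ 752., -255.]), array([ 510., -504.]), array([192., 160.]), array([281., 333.]), array([ 314., -270.])]
s [array([582.,  28.]), array([851.,  -4.]), array([ 514., -265.]), array([ 50., 208.]), array([250., 640.])]
200 [array([ 487., -132.]), array([ 670., -188.]), array([ 482., -382.]), array([235., 135.]), array([304., 269.]), array([ 329., -200.])]
s [array([ 521., -175.]), array([ 702., -197.]), array([ 475., -373.]), array([163., -55.]), array([298., 236.])]
300 [array([ 472., -107.]), array([ 630., -155.]), array([ 468., -321.]), array([256., 122.]), array([315., 238.]), array([ 337., -165.])]
s [array([ 491., -277.]), array([ 628., -294.]), array([ 456., -427.]), array([ 219., -186.]), array([322.,  35.])]
[ 246.36  -601.497  214.578]
(array([ 529.489, -142.312,  167.279]), array([ 531.016, -142.439,  167.615])) (array([ 675.113, -191.949,  188.442]), array([ 701.266, -198.712,  201.357]))
```

```bash
python3 - <<'E'
import cv2
a=cv2.imread('pics/wrist0.png');b=cv2.imread('pics/top0.png')[150:300,190:400]
cv2.imwrite('pics/w0.png',a)
cv2.imwrite('pics/topc.png',cv2.resize(b,None,fx=3.5,fy=3.5,interpolation=cv2.INTER_CUBIC))
E
```

```text
(no output)
```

View pics/topc.png

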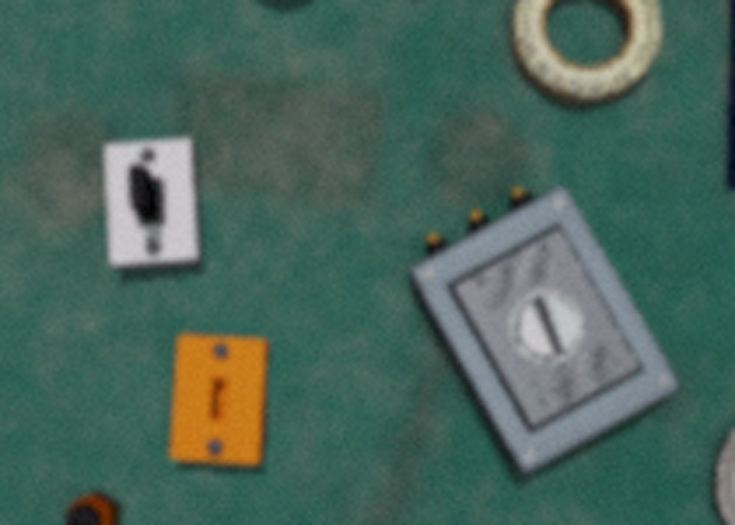

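View pics/w0.png

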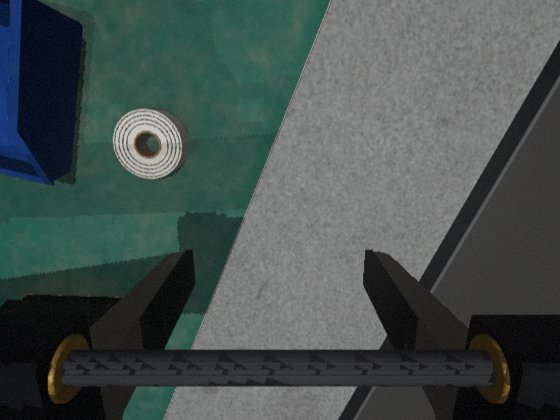

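```bash
python3 - <<'E'
import cv2,numpy as np
b=cv2.imread('pics/top0.png')[250:420,0:400]
b=np.clip(255*(b/255.)**0.45,0,255).astype('uint8')
cv2.imwrite('pics/topm.png',cv2.resize(b,None,fx=2,fy=2,interpolation=cv2.INTER_CUBIC))
from h import *
dn=lambda yaw: None
o=robot.observe(); Rm=R.from_rotvec(o['tcp_rot']).as_matrix(); print(Rm)
q=o['joints']
# test FK convention / IK for waypoints with tool down, jaw dir angle
def rot(a): # x down, y at world angle a
    x=np.array([0,0,-1.]);y=np.array([np.cos(a),np.sin(a),0]);z=np.cross(x,y)
    return R.from_matrix(np.c_[x,y,z]).as_rotvec()
for p in [(330,-300,420),(500,60,350),(514,160,300),(437,-62,300),(514,160,40),(437,-62,70)]:
    for a in np.deg2rad([-120,-90,-60,0,30,60,90,120,180,270]):
        j=kin.ik(p,rot(a)); print(p,round(np.rad2deg(a)),None if j is None else np.array(j))
E
```

```text
[[-0.     0.379 -0.925]
 [-0.    -0.925 -0.379]
 [-1.     0.     0.   ]]
(330, -300, 420) -120 [ 0.707 -0.039 -0.043  1.772 -0.002  1.409 -1.43 ]
(330, -300, 420) -90 [ 0.755 -0.036 -0.089  1.769 -0.003  1.408 -0.904]
(330, -300, 420) -60 [ 0.843 -0.032 -0.173  1.765 -0.006  1.408 -0.377]
(330, -300, 420) 0 [ 1.019 -0.023 -0.345  1.756 -0.008  1.408  0.676]
(330, -300, 420) 30 [ 1.088 -0.02  -0.412  1.752 -0.008  1.408  1.201]
(330, -300, 420) 60 [ 1.154 -0.017 -0.476  1.749 -0.008  1.408  1.726]
(330, -300, 420) 90 [ 1.222 -0.014 -0.543  1.745 -0.007  1.408  2.251]
(330, -300, 420) 120 [-0.483 -0.204  1.01   1.821  0.174  1.432  2.588]
(330, -300, 420) 180 [ 0.601 -0.045  0.059  1.778  0.003  1.409 -2.482]
(330, -300, 420) 270 [ 0.755 -0.036 -0.089  1.769 -0.003  1.408 -0.904]
(500, 60, 350) -120 [ 0.352  0.151 -0.597  1.748  0.089  1.269 -2.36 ]
(500, 60, 350) -90 [ 0.423  0.163 -0.68   1.745  0.107  1.271 -1.852]
(500, 60, 350) -60 [ 0.443  0.167 -0.703  1.744  0.113  1.272 -1.334]
(500, 60, 350) 0 [ 0.494  0.177 -0.764  1.741  0.128  1.274 -0.3  ]
(500, 60, 350) 30 [ 0.534  0.187
[... 2442 characters left out ...]
261]
(437, -62, 70) -120 [ 0.213  0.363 -0.171  2.196  0.109  0.59  -2.132]
(437, -62, 70) -90 [ 0.294  0.372 -0.265  2.191  0.17   0.597 -1.665]
(437, -62, 70) -60 [ 0.366  0.383 -0.348  2.187  0.226  0.605 -1.193]
(437, -62, 70) 0 [ 0.495  0.409 -0.5    2.179  0.331  0.626 -0.242]
(437, -62, 70) 30 [ 0.555  0.425 -0.572  2.175  0.384  0.638  0.235]
(437, -62, 70) 60 [ 0.597  0.438 -0.623  2.173  0.422  0.649  0.724]
(437, -62, 70) 90 [ 0.664  0.462 -0.705  2.169  0.485  0.668  1.192]
(437, -62, 70) 120 [ 1.07   0.864 -1.326  2.151  1.031  1.035  1.256]
(437, -62, 70) 180 [-0.923  0.822  1.346  2.257 -1.036  0.979 -2.063]
(437, -62, 70) 270 [ 0.294  0.372 -0.265  2.191  0.17   0.597 -1.665]
```

View pics/topm.png

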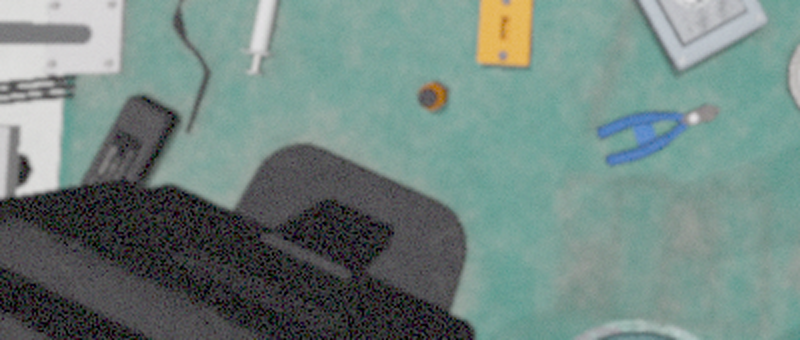

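```bash
cat >> h.py <<'E'
def rot(a): # tool down, jaw axis at world angle a (deg)
    a=np.deg2rad(a);x=np.array([0,0,-1.]);y=np.array([np.cos(a),np.sin(a),0]);z=np.cross(x,y)
    return R.from_matrix(np.c_[x,y,z]).as_rotvec()
def st(s=''):
    o=robot.observe();print(s,'t',round(o['t'],2),'p',o['tcp_pos'],'q',np.array(o['joints']),'F',o['contact_force'],'M',o['wrist_torque'],'g',round(o['grip_width'],3));return o
E
python3 - <<'E'
from h import *
robot.movep((330,-300,400),rot(0)); st()
robot.movep((470,60,330),rot(90)); st()
im,I=snap('wrist','w1.png'); print('cam',-np.array(I['R']).T@np.array(I['t']))
for n in ['key_grip','pocket','slot_mouth','holder','battery_box','flat_key']:
    for d in viewer.pinpoint(n,'wrist'):
        X=w(I,d['at']); print(n,round(d['confidence'],2),X,px(I,X))
st()
E
```

```text
t 2.86 p [ 329.504 -300.891  399.425] q [ 1.02  -0.014 -0.346  1.792 -0.005  1.364  0.672] F [-0.193  0.811  0.083] M [-0.05  -0.028 -0.01 ] g 1.0
 t 4.32 p [470.304  58.417 329.935] q [ 0.637  0.149 -0.902  1.827  0.125  1.224  1.265] F [0.189 0.266 0.09 ] M [ 0.064 -0.11  -0.005] g 1.004
cam [388.185  59.676 499.399]
key_grip 0.87 [513.143 166.782  64.151] [360.608 208.421]
pocket 0.78 [516.03  163.046  31.61 ] [352.557 204.038]
pocket 0.65 [404.831 124.949  32.162] [328.555 122.495]
slot_mouth 0.98 [436.216 -59.243  62.524] [184.215 149.748]
holder 0.58 [515.756 162.322   0.931] [347.867 198.454]
holder 0.58 [398.532 122.943  -4.191] [323.73  116.943]
holder 0.31 [512.821 164.983  64.162] [359.256 208.192]
battery_box 0.89 [437.253 -59.395   1.118] [195.483 145.66 ]
battery_box 0.57 [514.037 160.034   7.31 ] [347.208 198.4  ]
flat_key 0.81 [513.891 159.534   7.79 ] [346.936 198.385]
 t 4.67 p [470.07   59.561 330.055] q [ 0.637  0.149 -0.904  1.827  0.124  1.224  1.266] F [ 0.897 -0.133  0.169] M [ 0.032 -0.139 -0.068] g 0.999
```

View pics/w1.png

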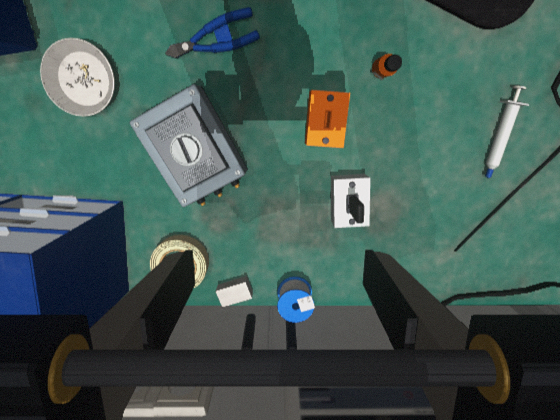

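```bash
python3 - <<'E'
from h import *
robot.movep((490,-40,220),rot(90)); robot.hold(0.2); st()
im,I=snap('wrist','w2.png'); import pickle; pickle.dump(I,open('I2.pkl','wb'))
for n in ['slot_mouth','battery_box']:
    for d in viewer.pinpoint(n,'wrist'):
        X=w(I,d['at']); print(n,round(d['confidence'],2),X,px(I,X))
robot.movep((565,160,160),rot(90)); robot.hold(0.2); st()
im,I=snap('wrist','w3.png'); pickle.dump(I,open('I3.pkl','wb'))
for n in ['key_grip','pocket','holder','flat_key']:
    for d in viewer.pinpoint(n,'wrist'):
        X=w(I,d['at']); print(n,round(d['confidence'],2),X,px(I,X))
st()
E
```

```text
t 5.52 p [490.898 -38.611 221.575] q [ 0.699  0.299 -0.804  1.935  0.255  1.008  1.353] F [0.361 0.778 0.763] M [ 0.062 -0.211 -0.063] g 0.999
slot_mouth 0.58 [438.217 -55.737  62.908] [259.604 141.711]
battery_box 0.67 [438.127 -58.497  -1.715] [260.225 136.247]
battery_box 0.36 [514.619 158.657   9.874] [449.78  205.483]
 t 6.76 p [565.614 157.911 160.612] q [ 0.251  0.561 -0.78   1.771  0.462  1.001  0.859] F [-0.048 -0.188  1.191] M [ 0.014 -0.176  0.035] g 1.001
key_grip 0.92 [510.552 163.277  65.011] [284.436 146.559]
pocket 0.74 [515.678 166.014  31.139] [287.02  148.479]
pocket 0.21 [516.737 164.154  63.222] [285.528 154.455]
holder 0.74 [514.894 160.378   2.918] [280.327 144.338]
holder 0.67 [399.769 123.356   0.492] [236.307   6.063]
flat_key 0.69 [514.205 159.39   10.025] [279.275 144.342]
 t 7.01 p [565.162 159.382 160.257] q [ 0.249  0.562 -0.781  1.771  0.462  1.001  0.858] F [-0.352 -0.042  0.65 ] M [ 0.086 -0.129 -0.023] g 1.004
```

View pics/w2.png

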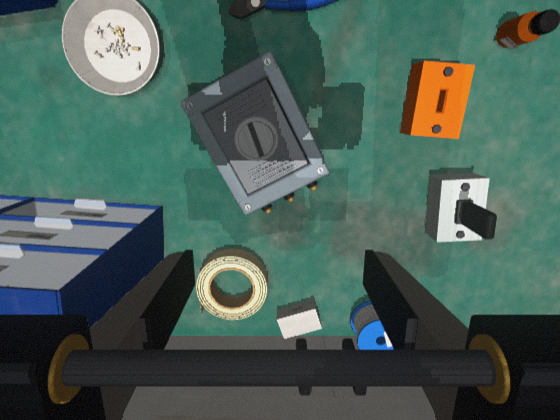

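View pics/w3.png

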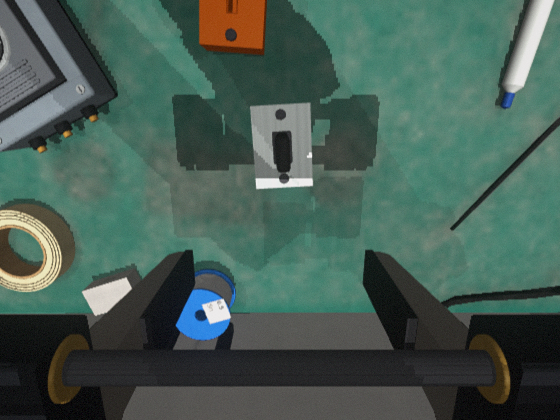

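```bash
python3 - <<'E'
import cv2
a=cv2.imread('pics/w3.png')[90:200,235:335];cv2.imwrite('pics/c3.png',cv2.resize(a,None,fx=5.4,fy=5.4,interpolation=cv2.INTER_CUBIC))
a=cv2.imread('pics/w2.png')[105:170,215:300];cv2.imwrite('pics/c2.png',cv2.resize(a,None,fx=8,fy=8,interpolation=cv2.INTER_CUBIC))
E
```

```text
(no output)
```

View pics/c3.png

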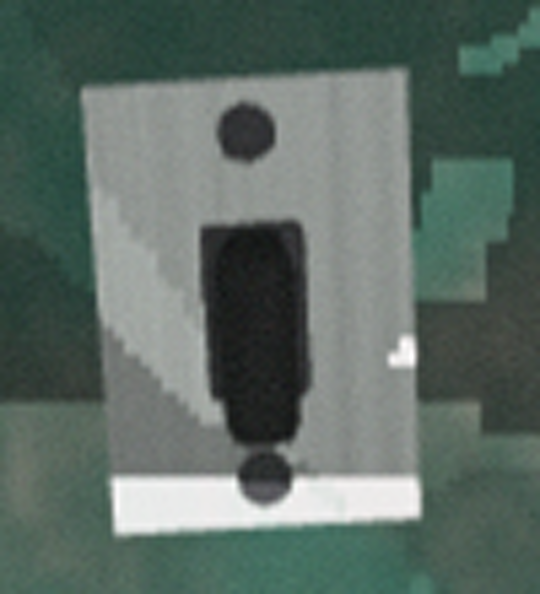

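View pics/c2.png

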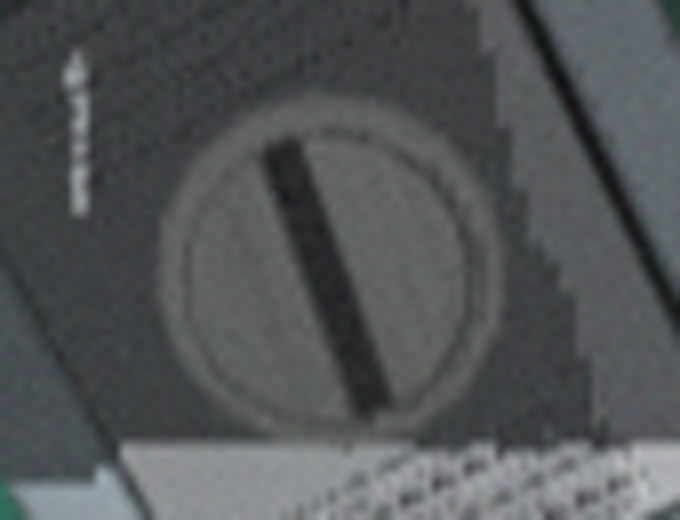

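```bash
python3 - <<'E'
from h import *
import pickle
I=pickle.load(open('I3.pkl','rb')); c=[(82,87),(408,68),(421,517),(115,535)]
P=np.array([ray(I,(u/5.4+235-.4,v/5.4+90-.4),32)[:2] for u,v in c]); print(P,P.mean(0))
e=[np.linalg.norm(P[i]-P[(i+1)%4]) for i in range(4)];print(e)
for a,b in ((3,0),(2,1)): d=P[a]-P[b];print('long ang',np.rad2deg(np.arctan2(d[1],d[0])))
for a,b in ((1,0),(2,3)): d=P[a]-P[b];print('short ang',np.rad2deg(np.arctan2(d[1],d[0])))
for uv in [(246,132),(265,477)]: print('screw',ray(I,(uv[0]/5.4+234.6,uv[1]/5.4+89.6),32))
# collar at z=38 : corners
cc=[(201,227),(302,221),(310,392),(213,398)]
C=np.array([ray(I,(u/5.4+234.6,v/5.4+89.6),38)[:2] for u,v in cc]);print('collar',C,C.mean(0))
I=pickle.load(open('I2.pkl','rb'))
f=lambda u,v,z: ray(I,(u/8+215-.45,v/8+105-.45),z)[:2]
a,b=f(283,143,62),f(372,408,62);d=b-a;print('slot',a,b,(a+b)/2,np.linalg.norm(d),np.rad2deg(np.arctan2(d[1],d[0])))
print('circ',f(331,267,62),f(327,270,62),np.linalg.norm(f(160,267,60)-f(503,267,60)))
B=np.array([ray(I,p,45)[:2] for p in [(268,53),(184,104),(248,213),(328,169)]]);print(B,B.mean(0))
for i,j in ((0,3),(1,2)):d=B[j]-B[i];print(np.linalg.norm(d),np.rad2deg(np.arctan2(d[1],d[0])))
E
```

```text
[[480.558 135.101]
 [477.956 184.903]
 [547.809 188.652]
 [550.666 138.586]] [514.247 161.811]
[np.float64(49.8697060407725), np.float64(69.95271172254145), np.float64(50.14733151017164), np.float64(70.19507872829824)]
long ang 2.8456128233118374
long ang 3.072027495217593
short ang 92.98978993192264
short ang 93.26653557536935
screw [487.257 160.177  32.   ]
screw [541.108 163.158  32.   ]
collar [[501.13  153.243]
 [500.285 168.697]
 [526.44  170.13 ]
 [527.336 154.895]] [513.798 161.741]
slot [420.794 -64.483] [451.221 -54.596] [436.008 -59.54 ] 31.992723562766027 18.002518685873486
circ [434.823 -59.181] [435.168 -59.655] 40.37163556439637
[[ 359.628  -47.865]
 [ 404.488 -128.613]
 [ 513.45   -69.935]
 [ 466.822   11.988]] [436.097 -58.606]
122.77127455906403 29.177218925831635
123.7559641517298 28.30313157215226
```

```bash
python3 - <<'E'
from h import *
robot.movep((514.2,161.8,110),rot(93)); st()
robot.servo_line((514.2,161.8,45),feed=80); robot.hold(.2); st()
snap('wrist','w4.png'); 
grip(0.0,8); robot.hold(.2); o=st(); print(R.from_rotvec(o['tcp_rot']).as_matrix())
snap('side','s4.png')
E
python3 -c "
import cv2
a=cv2.imread('pics/s4.png')[120:240,210:350];cv2.imwrite('pics/s4c.png',cv2.resize(a,None,fx=5,fy=5,interpolation=cv2.INTER_CUBIC))"
```

```text
t 7.4 p [513.553 161.689 109.644] q [ 0.238  0.56  -0.776  1.922  0.509  0.867  0.822] F [ 0.668 -0.46   1.287] M [ 0.046 -0.143 -0.018] g 0.998
 t 8.57 p [514.567 161.858  45.489] q [ 0.176  0.649 -0.698  1.954  0.603  0.756  0.746] F [0.136 0.373 0.014] M [ 0.066 -0.132  0.014] g 1.002
 t 10.02 p [514.188 161.746  44.992] q [ 0.176  0.65  -0.697  1.954  0.603  0.756  0.746] F [-0.253 -0.487  0.145] M [ 0.01  -0.177 -0.005] g 0.107
[[-0.    -0.052  0.999]
 [-0.     0.999  0.052]
 [-1.    -0.    -0.   ]]
```

View pics/w4.png

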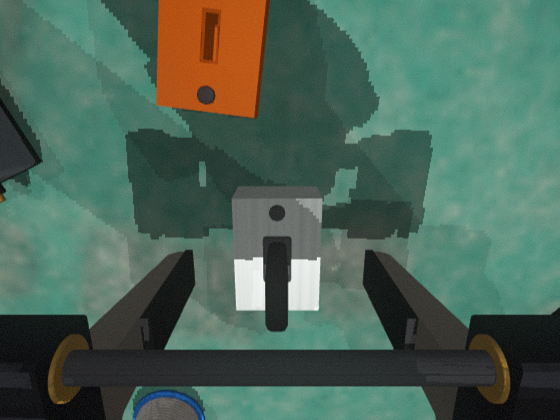

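View pics/s4c.png

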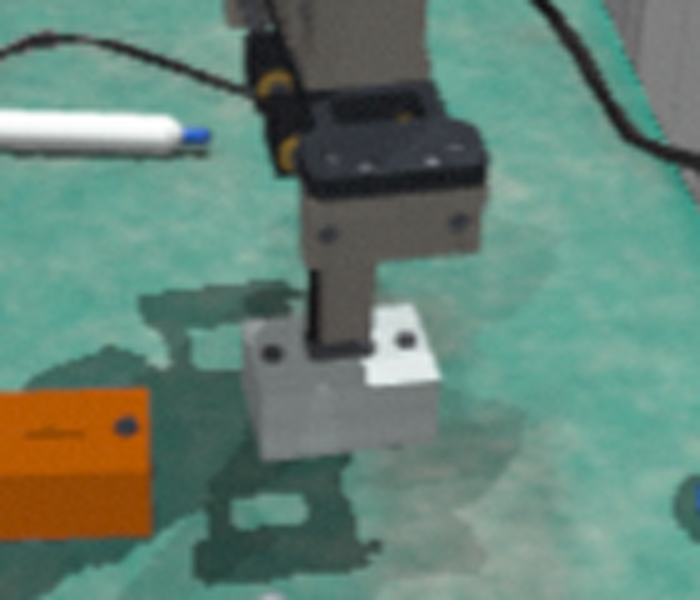

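```bash
python3 - <<'E'
from h import *
import pickle
grip(0.0,45); st()
robot.servo_line((514.2,161.8,110),feed=100); o=st('lift')
robot.movep((512,-34,150),rot(108)); robot.hold(.25); st()
im,I=snap('wrist','w5.png'); pickle.dump(I,open('I5.pkl','wb'))
for n in ['slot_mouth']:
    for d in viewer.pinpoint(n,'wrist'):
        X=w(I,d['at']); print(n,round(d['confidence'],2),X,px(I,X))
print(px(I,(436,-59.5,62)))
print('key',R.from_rotvec(robot.observe()['tcp_rot']).as_matrix())
u,v=px(I,(436,-59.5,62)).astype(int)
a=im[v-50:v+50,u-60:u+60,::-1];print(u-60,v-50);cv2.imwrite('pics/c5.png',cv2.resize(a,None,fx=6,fy=6,interpolation=cv2.INTER_CUBIC))
E
```

```text
t 10.28 p [514.17  161.791  44.973] q [ 0.176  0.65  -0.698  1.954  0.603  0.756  0.746] F [-0.449  0.088 -0.759] M [ 0.023 -0.172 -0.019] g 0.108
lift t 11.08 p [513.919 161.423 109.666] q [ 0.239  0.56  -0.776  1.922  0.51   0.867  0.821] F [-0.057 -0.065 -0.247] M [ 0.032 -0.141 -0.034] g 0.106
 t 12.15 p [512.049 -32.294 149.875] q [ 0.71   0.489 -0.889  1.95   0.473  0.925  1.471] F [-0.034  0.121 -0.721] M [ 0.058 -0.157 -0.036] g 0.102
slot_mouth 0.7 [437.755 -56.675  65.814] [277.098 114.893]
[274.13  111.116]
key [[-0.    -0.311  0.95 ]
 [ 0.     0.95   0.311]
 [-1.     0.    -0.   ]]
214 61
```

View pics/w5.png

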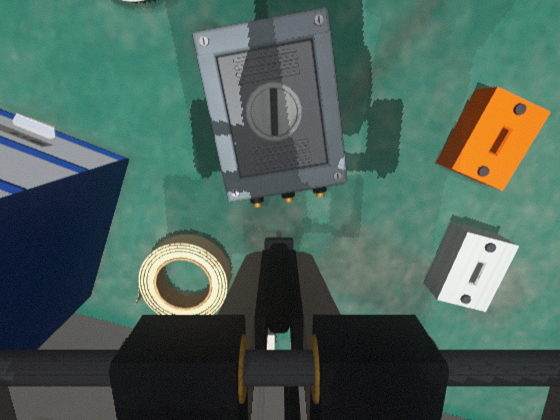

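View pics/c5.png

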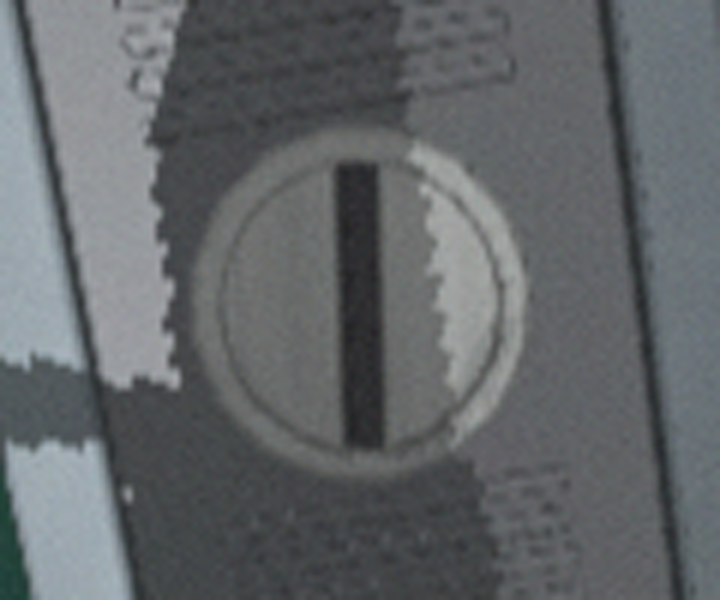

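```bash
python3 - <<'E'
from h import *
import pickle
for k in range(3): st()
I=pickle.load(open('I5.pkl','rb')); J=viewer.camera_info('wrist')
print('cam then/now',w(I,[0,0,0]),w(J,[0,0,0]))
for Q in (I,J):
  f=lambda u,v,z: ray(Q,(u/6+214-.42,v/6+61-.42),z)[:2]
  a,b=f(357,163,62),f(366,448,62);d=b-a;print('slot',a,b,(a+b)/2,np.linalg.norm(d),np.rad2deg(np.arctan2(d[1],d[0])))
  c=[f(222,300,62),f(502,300,62)];print('circ',np.linalg.norm(c[0]-c[1]),f(361,302,62))
B=np.array([ray(J,p,45)[:2] for p in [(320,20),(204,41),(235,194),(338,175)]]);print(B.mean(0))
for i,j in ((0,3),(1,2)):d=B[j]-B[i];print(np.linalg.norm(d),np.rad2deg(np.arctan2(d[1],d[0])))
# key tip in image
for z in (115,): print(px(J,(512,-34,z)))
E
python3 -c "
import cv2
a=cv2.imread('pics/w5.png')[225:345,220:340];cv2.imwrite('pics/c5b.png',cv2.resize(a,None,fx=5,fy=5,interpolation=cv2.INTER_CUBIC))"
```

```text
t 12.25 p [512.029 -32.9   149.91 ] q [ 0.71   0.489 -0.889  1.95   0.473  0.925  1.471] F [-0.496  0.05  -1.302] M [ 0.061 -0.106  0.045] g 0.106
 t 12.25 p [512.029 -32.9   149.91 ] q [ 0.71   0.489 -0.889  1.95   0.473  0.925  1.471] F [-0.496  0.05  -1.302] M [ 0.061 -0.106  0.045] g 0.106
 t 12.25 p [512.029 -32.9   149.91 ] q [ 0.71   0.489 -0.889  1.95   0.473  0.925  1.471] F [-0.496  0.05  -1.302] M [ 0.061 -0.106  0.045] g 0.106
cam then/now [433.947 -56.879 319.3  ] [433.93  -57.359 319.355]
slot [421.236 -65.052] [451.981 -53.985] [436.609 -59.518] 32.67671457639618 19.796856103174303
circ 33.41928613472985 [435.953 -59.804]
slot [421.229 -65.592] [451.991 -54.549] [436.61 -60.07] 32.683829038584186 19.74678569369822
circ 33.426686364791664 [435.953 -60.355]
[436.876 -59.641]
113.01836433786605 27.435810463494843
115.12861968459153 27.22377547745162
[275.399 243.138]
```

View pics/c5b.png

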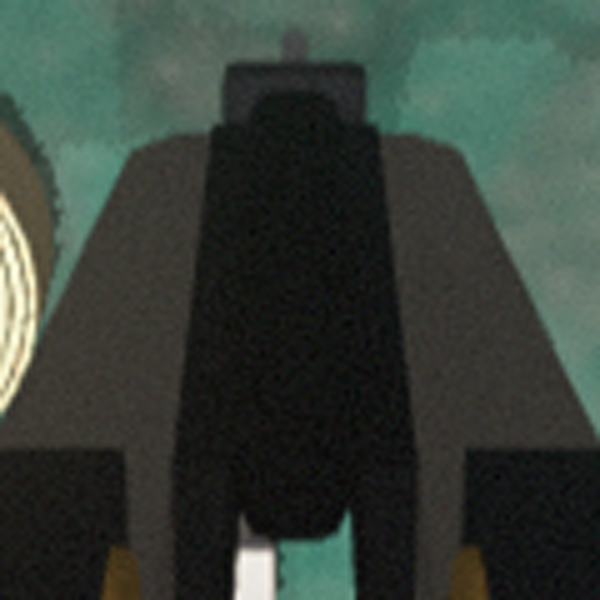

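```bash
python3 - <<'E'
from h import *
J=viewer.camera_info('wrist'); o=robot.observe();p=o['tcp_pos'];M=R.from_rotvec(o['tcp_rot']).as_matrix()
for dz in (-9,0,9): 
    X=p+M[:,2]*dz; X[2]=p[2]-35; print(dz,px(J,X))
A=19.5
robot.movep((436.4,-59.8,112),rot(90+A)); 
for k in range(4): robot.hold(.15); st()
im,I=snap('side','s6.png'); print(px(I,(436.4,-59.8,62)))
a=im[190:310,170:310,::-1];cv2.imwrite('pics/s6c.png',cv2.resize(a,None,fx=5.5,fy=5,interpolation=cv2.INTER_CUBIC))
snap('wrist','w6.png')
E
```

```text
-9 [277.007 230.3  ]
0 [277.03  243.627]
9 [277.051 256.642]
 t 12.84 p [438.064 -59.362 112.712] q [ 0.825  0.435 -0.901  2.137  0.487  0.783  1.525] F [-0.043 -0.543 -0.385] M [ 0.105 -0.119  0.012] g 0.105
 t 12.99 p [437.399 -59.357 112.367] q [ 0.825  0.435 -0.901  2.138  0.487  0.783  1.526] F [ 0.158  0.037 -0.449] M [ 0.066 -0.15  -0.063] g 0.108
 t 13.14 p [436.794 -59.566 112.105] q [ 0.826  0.435 -0.901  2.139  0.487  0.783  1.526] F [ 0.619  0.693 -1.185] M [ 0.055 -0.132  0.008] g 0.104
 t 13.29 p [436.484 -59.685 112.009] q [ 0.826  0.435 -0.901  2.139  0.487  0.783  1.526] F [ 0.88   0.097 -1.374] M [ 0.062 -0.114 -0.038] g 0.105
[247.309 262.715]
```

View pics/s6c.png

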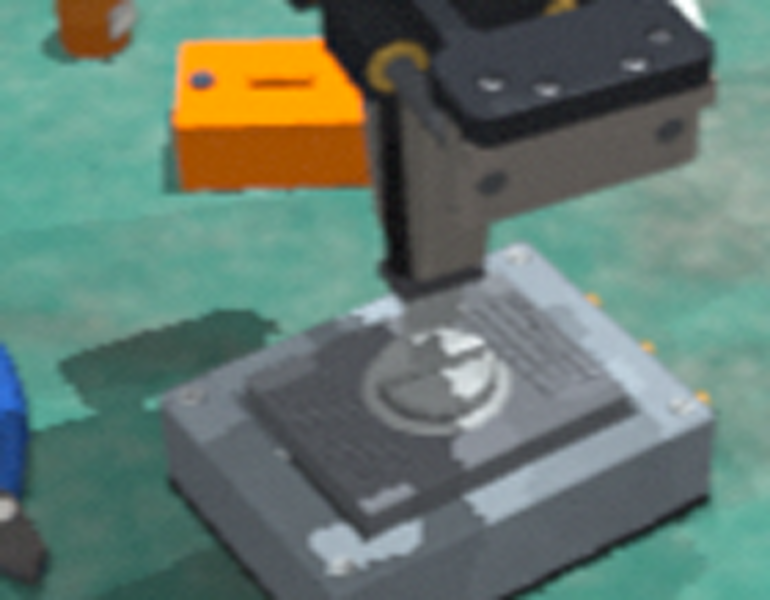

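View pics/w6.png

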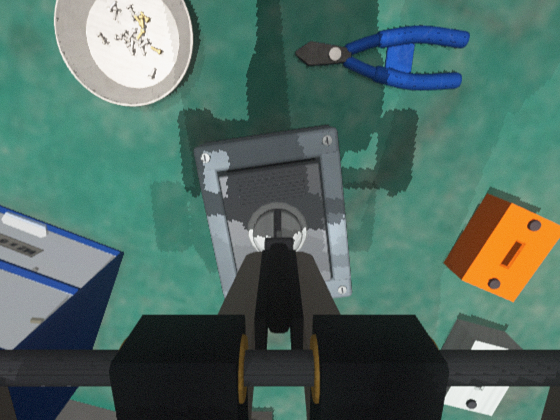

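```bash
python3 - <<'E'
from h import *
x,y=436.4,-59.8
for z in (98,96,94,92,90,88,86):
    robot.servo_line((x,y,z),feed=40); o=robot.observe(); print(z,round(o['t'],2),o['tcp_pos'],o['contact_force'],o['wrist_torque'])
    if np.linalg.norm(o['contact_force'])>12: break
E
```

```text
98 13.89 [436.245 -59.615  97.738] [-0.745  1.053 -1.048] [ 0.038 -0.099 -0.013]
96 14.14 [436.399 -59.844  95.991] [ 0.587  0.441 -0.516] [ 0.03  -0.142  0.009]
94 14.39 [436.398 -59.929  93.958] [ 0.066  0.101 -1.001] [-0.049 -0.139 -0.019]
92 14.64 [436.371 -59.908  91.895] [ 0.388  0.009 -0.217] [-0.097 -0.221 -0.024]
90 14.89 [436.641 -59.813  90.103] [-0.085 -0.618  0.638] [-0.051 -0.175  0.002]
88 15.14 [436.645 -59.815  88.099] [ 0.296 -0.236  2.593] [-0.1   -0.177  0.006]
86 15.39 [436.645 -59.814  86.092] [-0.498 -0.512  4.249] [-0.117 -0.156 -0.007]
```

```bash
cat > turn.py <<'E'
from h import *
def mz(o): return o['wrist_torque'][2]
def avg(n=3):
    O=[]
    for k in range(n): robot.hold(.02); O.append(robot.observe())
    return np.mean([o['contact_force'] for o in O],0),np.mean([o['wrist_torque'] for o in O],0),O[-1]
E
python3 - <<'E'
from turn import *
x,y=436.4,-59.8
for z in (84.5,83.8,83.4):
    robot.servo_line((x,y,z),feed=20); F,M,o=avg(); print(z,round(o['t'],2),o['tcp_pos'],F,M)
    if F[2]>14: break
a=109.5
for d in (2,5,8):
    robot.servo_line((x,y,z),feed=20,rotation=rot(a-d));F,M,o=avg(); print(d,round(o['t'],2),o['tcp_pos'],F,M)
    if abs(M[2])>.2: break
E
```

```text
84.5 15.69 [436.668 -59.858  84.687] [-0.325 -1.006  6.146] [-0.146 -0.08  -0.017]
83.8 15.99 [436.662 -59.792  84.033] [-0.897 -0.757  5.938] [-0.128 -0.046 -0.044]
83.4 16.29 [436.674 -59.8    83.653] [-0.715 -1.03   6.36 ] [-0.097 -0.026  0.001]
2 16.59 [436.729 -59.969  83.687] [-0.595 -0.664  6.909] [-0.217 -0.001  0.005]
5 16.89 [436.74  -60.277  83.707] [-0.423 -1.875  6.644] [-0.417 -0.057  0.016]
8 17.19 [436.752 -60.392  83.726] [ 0.086 -2.38   6.831] [-0.479 -0.078  0.033]
```

```bash
python3 - <<'E'
from turn import *
x,y=436.4,-59.8
z=83.4
while z>80.5:
    z-=.4
    robot.servo_line((x,y,z),feed=20); F,M,o=avg(); print(round(z,2),round(o['t'],2),o['tcp_pos'],F,M)
    if F[2]>11.5: break
E
```

```text
83.0 17.49 [436.759 -60.394  83.314] [ 0.137 -1.988  6.903] [-0.505 -0.053  0.058]
82.6 17.79 [436.793 -60.373  82.946] [-0.676 -2.199  6.77 ] [-0.512 -0.036  0.034]
82.2 18.09 [436.799 -60.361  82.739] [-1.281 -1.957  9.793] [-0.533  0.187  0.023]
81.8 18.39 [436.874 -60.371  82.654] [-1.842 -2.011 14.553] [-0.487  0.433  0.053]
```

```bash
python3 - <<'E'
from turn import *
x,y,z=436.6,-60.2,82.1
for d in list(range(12,92,8)):
    robot.servo_line((x,y,z),feed=20,rotation=rot(109.5-d));F,M,o=avg(2)
    T=R.from_rotvec(o['tcp_rot']).as_matrix(); print(d,'act',round(109.5-np.rad2deg(np.arctan2(T[1,1],T[0,1])),1),round(o['t'],2),o['tcp_pos'],F,M)
    if abs(M[2])>.22 or F[2]>25: print('stop');break
E
```

```text
12 act 12.0 18.68 [436.836 -60.412  82.698] [-2.184 -1.04  11.225] [-0.208  0.398  0.02 ]
20 act 20.0 19.0 [436.834 -60.326  82.711] [-1.785 -0.717 11.615] [-0.186  0.34   0.022]
28 act 28.0 19.32 [436.876 -60.321  82.716] [-1.393 -0.736 11.109] [-0.155  0.346  0.031]
36 act 36.0 19.65 [436.856 -60.232  82.7  ] [-1.878 -0.73  10.964] [-0.154  0.308  0.046]
44 act 44.0 19.98 [436.909 -60.206  82.721] [-2.323 -0.68  10.916] [-0.098  0.285  0.02 ]
52 act 52.0 20.3 [436.938 -60.174  82.717] [-1.596 -0.898 10.826] [-0.137  0.237  0.042]
60 act 60.0 20.62 [436.969 -60.125  82.725] [-1.219 -0.033  9.792] [-0.119  0.255  0.032]
68 act 68.0 20.95 [437.018 -60.101  82.72 ] [-1.794 -0.621 10.567] [-0.025  0.237  0.022]
76 act 76.0 21.27 [437.069 -60.071  82.712] [-0.927  0.101 10.636] [-0.047  0.234  0.019]
84 act 84.0 21.6 [437.081 -60.064  82.702] [-1.428 -0.131  9.651] [-0.059  0.219  0.023]
```

```bash
python3 - <<'E'
from turn import *
x,y,z=436.6,-60.2,82.1
for d in (88,92,95,97,99):
    robot.servo_line((x,y,z),feed=20,rotation=rot(109.5-d));F,M,o=avg(4)
    print(d,round(o['t'],2),o['tcp_pos'],F,M)
    if abs(M[2])>.12 or F[2]>25: print('stop');break
im,I=snap('wrist','w7.png')
im,I=snap('side','s7.png');a=im[190:310,170:310,::-1];cv2.imwrite('pics/s7c.png',cv2.resize(a,None,fx=5.5,fy=5,interpolation=cv2.INTER_CUBIC))
E
```

```text
88 21.92 [437.128 -60.04   82.722] [-1.035 -0.132  9.909] [-0.05   0.176  0.007]
92 22.23 [437.184 -60.05   82.738] [-1.076  0.249  9.551] [-0.05   0.155  0.037]
95 22.55 [437.186 -60.058  82.735] [-0.389  0.169  9.614] [-0.043  0.17   0.051]
97 22.87 [437.174 -60.05   82.708] [-0.554 -0.534  9.29 ] [-0.034  0.155  0.071]
99 23.18 [437.197 -60.026  82.709] [-1.058 -0.172  9.265] [-0.05   0.126  0.042]
```

View pics/w7.png

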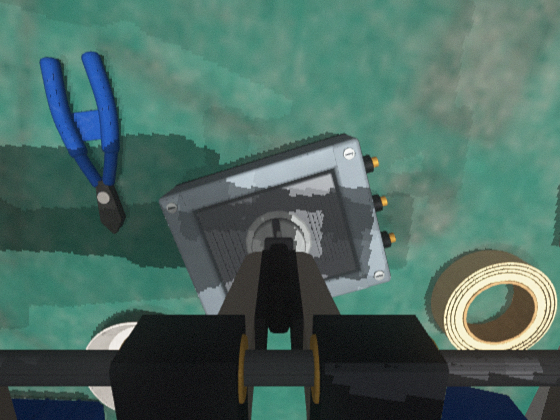

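View pics/s7c.png

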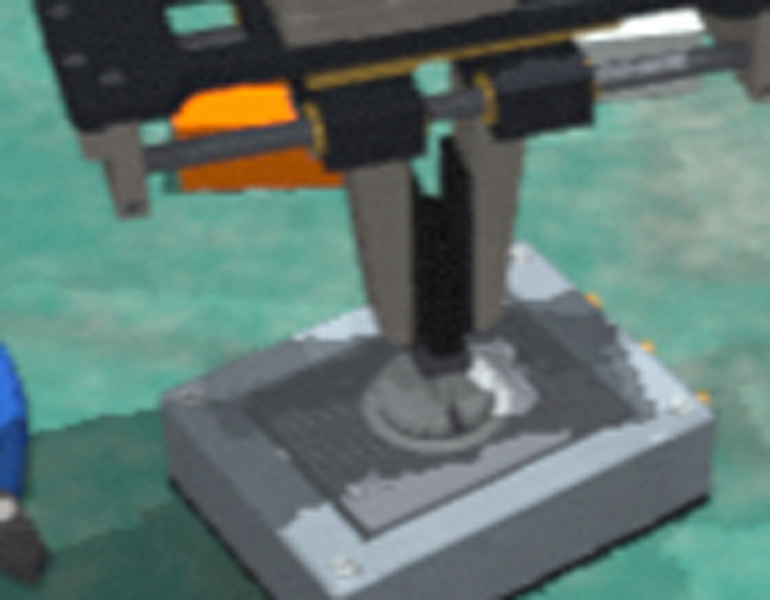

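```bash
python3 - <<'E'
from h import *
a=cv2.imread('pics/w7.png')[205:255,240:320];cv2.imwrite('pics/c7.png',cv2.resize(a,None,fx=9,fy=9,interpolation=cv2.INTER_CUBIC))
I=viewer.camera_info('wrist')
import pickle;pickle.dump(I,open('I7.pkl','wb'))
for r in (0,17): 
  for an in (19.5-90,19.5-95,19.5-85):
    for s in (1,-1): print(r,an,s,px(I,(437+s*r*np.cos(np.deg2rad(an)),-60+s*r*np.sin(np.deg2rad(an)),54)))
E
```

```text
0 -70.5 1 [278.768 248.292]
0 -70.5 -1 [278.768 248.292]
0 -75.5 1 [278.768 248.292]
0 -75.5 -1 [278.768 248.292]
0 -65.5 1 [278.768 248.292]
0 -65.5 -1 [278.768 248.292]
17 -70.5 1 [282.957 272.862]
17 -70.5 -1 [274.384 222.58 ]
17 -75.5 1 [280.633 273.104]
17 -75.5 -1 [276.816 222.316]
17 -65.5 1 [285.252 272.437]
17 -65.5 -1 [271.989 223.045]
```

View pics/c7.png

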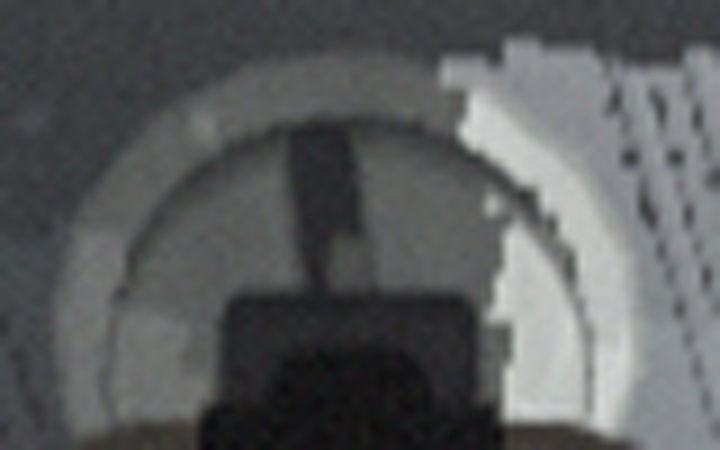

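```bash
python3 - <<'E'
from turn import *
x,y,z=436.6,-60.2,82.1
for d in (100.5,102):
    robot.servo_line((x,y,z),feed=20,rotation=rot(109.5-d));F,M,o=avg(4)
    print(d,round(o['t'],2),o['tcp_pos'],F,M)
    if abs(M[2])>.12 or F[2]>25: print('stop');break
# relax twist to mid-play, then ease up
robot.servo_line((437,-60.1,82.4),feed=20,rotation=rot(109.5-97));
for z in (84,86,88):
    robot.servo_line((437,-60.1,z),feed=20);F,M,o=avg(3); print(z,round(o['t'],2),o['tcp_pos'],F,M)
E
```

```text
100.5 23.6 [437.194 -60.05   82.732] [-0.807 -0.638  9.942] [-0.032  0.152  0.116]
102 23.92 [437.204 -60.057  82.722] [-0.989  0.301  9.161] [-0.055  0.156  0.18 ]
stop
84 24.47 [437.36  -60.04   84.343] [-0.806  0.366  6.472] [-0.107  0.002  0.01 ]
86 24.77 [436.915 -59.9    85.762] [ 0.577  0.165 -0.063] [ 0.045 -0.355  0.009]
88 25.07 [436.91  -59.954  87.932] [ 1.091  0.246 -0.046] [ 0.146 -0.3    0.007]
```

```bash
python3 - <<'E'
from turn import *
import pickle
robot.servo_line((437,-60.1,115),feed=60);F,M,o=avg(3); print(o['t'],F,M,o['grip_width'])
A=12.5-90
c=np.array([437,-60.])+82*np.array([np.cos(np.deg2rad(A)),np.sin(np.deg2rad(A))])
print(c,kin.ik((c[0],c[1],260),rot(12.5)))
# camera offset: shift only partly to stay clear of cabinet
robot.servo_line((437,-80,190),feed=150); robot.hold(.2)
im,I=snap('wrist','w8.png');pickle.dump(I,open('I8.pkl','wb'))
u,v=px(I,(437,-60,56.5)).astype(int);print(u,v)
im2,_=snap('side','s8.png');a=im2[190:310,170:310,::-1];cv2.imwrite('pics/s8c.png',cv2.resize(a,None,fx=5.5,fy=5,interpolation=cv2.INTER_CUBIC))
st()
E
```

```text
25.7167 [ 0.29  -0.261 -0.549] [-0.041 -0.086  0.004] 0.10522221841601288
[ 454.748 -140.056] [ 0.71   0.166 -0.529  1.936  0.096  1.064  0.358]
284 183
 t 26.68 p [436.615 -79.686 189.323] q [ 0.563  0.195 -0.503  2.083  0.12   0.892  0.211] F [-0.266 -0.391 -0.325] M [-0.073 -0.117  0.024] g 0.106
```

View pics/w8.png

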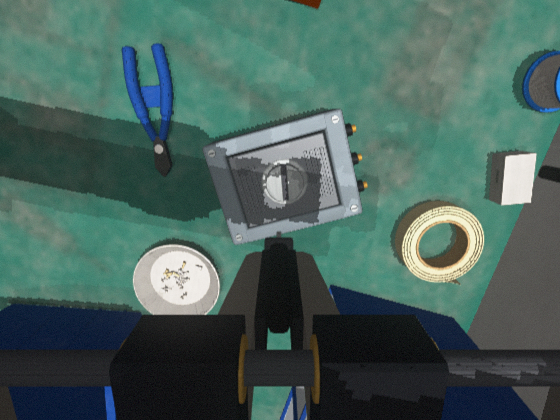

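View pics/s8c.png

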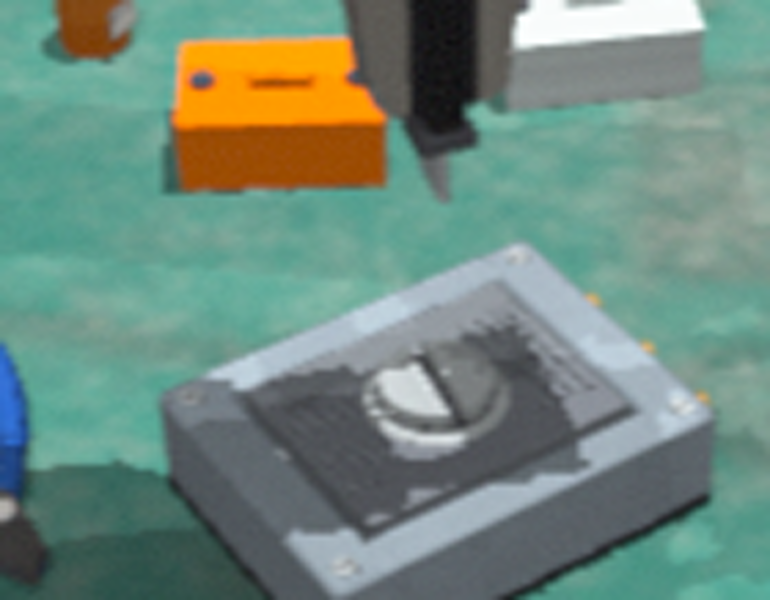

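```bash
python3 - <<'E'
import cv2
a=cv2.imread('pics/w8.png')[145:220,235:335];cv2.imwrite('pics/c8.png',cv2.resize(a,None,fx=8,fy=8,interpolation=cv2.INTER_CUBIC)[:600])
E
```

```text
(no output)
```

View pics/c8.png

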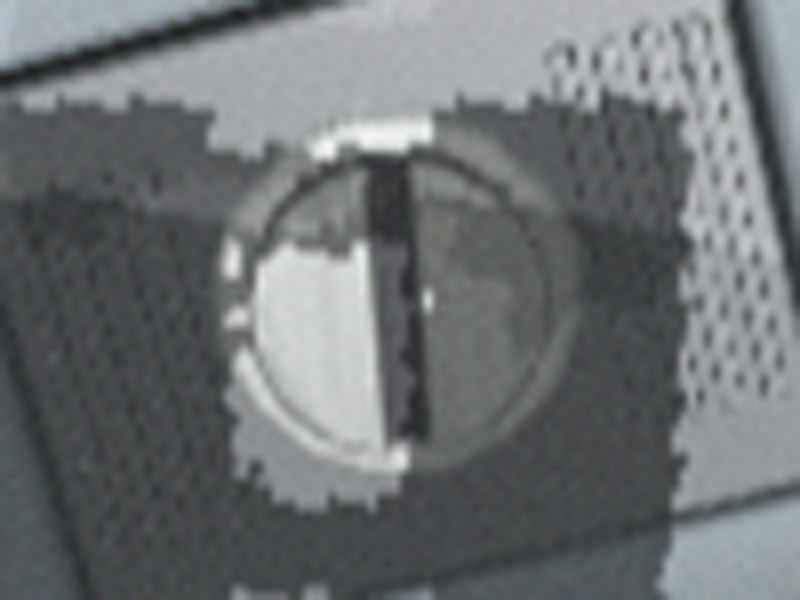

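```bash
python3 - <<'E'
from h import *
import pickle
I=pickle.load(open('I8.pkl','rb'))
f=lambda u,v: ray(I,(u/8+235-.44,v/8+145-.44),56.5)[:2]
a,b=f(388,155),f(408,440);d=b-a;print(a,b,(a+b)/2,np.linalg.norm(d),np.rad2deg(np.arctan2(d[1],d[0])))
E
```

```text
[431.736 -42.817] [441.059 -73.809] [436.397 -58.313] 32.364283706391895 -73.2575507652655
```

```bash
python3 - <<'E'
from turn import *
robot.movep((514.2,161.8,115),rot(93)); robot.hold(.6); st()
robot.servo_line((514.2,161.8,72),feed=80); robot.hold(.4)
im,I=snap('wrist','w9.png'); im2,_=snap('side','s9.png'); st()
a=im2[120:240,210:350,::-1];cv2.imwrite('pics/s9c.png',cv2.resize(a,None,fx=5,fy=5,interpolation=cv2.INTER_CUBIC))
a=im[180:340,200:360,::-1];cv2.imwrite('pics/c9.png',cv2.resize(a,None,fx=3.7,fy=3.7,interpolation=cv2.INTER_CUBIC))
E
```

```text
t 28.32 p [514.232 161.732 115.067] q [ 0.208  0.535 -0.733  1.92   0.466  0.862  0.857] F [-1.084 -0.179 -0.646] M [ 0.108 -0.167  0.029] g 0.104
 t 29.51 p [514.301 161.788  72.143] q [ 0.17   0.595 -0.686  1.944  0.525  0.787  0.808] F [-0.513 -0.485 -0.831] M [ 0.021 -0.196  0.017] g 0.107
```

View pics/s9c.png

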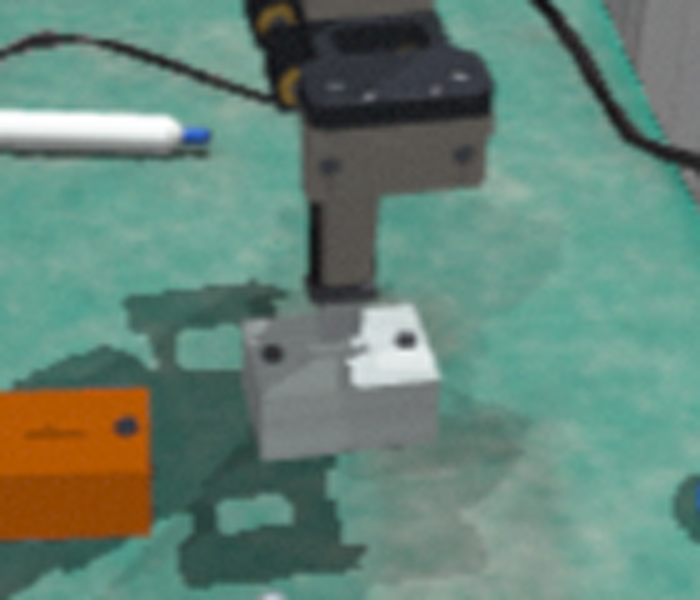

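View pics/c9.png

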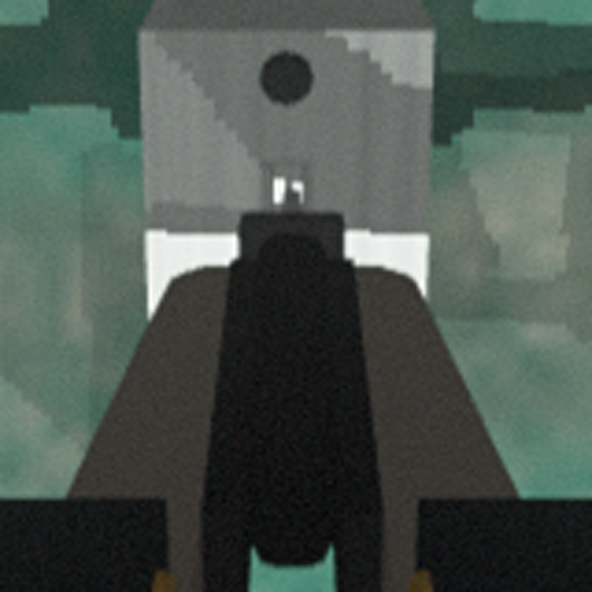

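Blade and pocket line up in both views. I'm lowering the key with a force watch.

```bash
python3 - <<'E'
from turn import *
for z in (67,64,60,55,50,47,46,45.3,44.8,44.4):
    robot.servo_line((514.2,161.8,z),feed=40); F,M,o=avg(2); print(z,round(o['t'],2),o['tcp_pos'],F,M)
    if np.linalg.norm(F)>8: print('stop');break
E
```

```text
67 29.82 [513.97  161.749  66.7  ] [-0.202  0.168 -0.949] [ 0.048 -0.144  0.024]
64 30.1 [514.115 161.801  63.865] [ 0.19  -0.177 -1.037] [ 0.054 -0.105  0.023]
60 30.38 [514.065 161.758  59.804] [ 0.334 -0.047 -0.327] [ 0.088 -0.174  0.   ]
55 30.69 [514.047 161.765  54.771] [-0.594  0.152 -0.333] [ 0.047 -0.13   0.025]
50 31.0 [514.08  161.766  49.806] [-0.177 -0.447 -0.883] [ 0.057 -0.124 -0.004]
47 31.28 [514.129 161.765  46.893] [-0.288  0.839 -0.094] [ 0.042 -0.138 -0.022]
46 31.57 [514.206 161.796  45.996] [-0.706 -0.251 -0.898] [ 0.069 -0.165 -0.014]
45.3 31.85 [514.177 161.793  45.28 ] [ 0.084  0.307 -0.118] [ 0.043 -0.152  0.032]
44.8 32.13 [514.284 161.844  44.983] [-0.945 -0.111  1.605] [-0.007  0.016 -0.033]
44.4 32.42 [514.299 161.834  44.946] [-1.323 -0.764  5.778] [-0.17   0.26  -0.019]
```

```bash
python3 - <<'E'
from turn import *
robot.servo_line((514.2,161.8,44.8),feed=20)
grip(0.6,20); st()
robot.servo_line((514.2,161.8,150),feed=120); robot.movep((565,160,230),rot(93)); robot.hold(.3)
im,I=snap('wrist','w10.png'); im2,I2=snap('side','s10.png'); im3,I3=snap('top','t10.png'); st()
for c,Q in (('wrist',I),('side',I2)):
  for n in ['flat_key','key_grip','solder_spool','vial_1','gauge_block']:
    for d in viewer.pinpoint(n,c)[:1]: print(c,n,round(d['confidence'],2),w(Q,d['at']))
a=im2[140:320,170:350,::-1];cv2.imwrite('pics/s10c.png',cv2.resize(a,None,fx=3.3,fy=3.3,interpolation=cv2.INTER_CUBIC))
E
```

```text
t 33.47 p [514.194 161.809  44.78 ] q [ 0.143  0.634 -0.653  1.956  0.564  0.739  0.777] F [-0.116  0.211 -0.43 ] M [-0.021 -0.132  0.031] g 0.6
 t 35.41 p [564.67  159.999 229.634] q [ 0.261  0.475 -0.791  1.708  0.37   1.116  0.983] F [-0.561 -0.171  0.217] M [ 0.095 -0.157 -0.013] g 0.598
wrist flat_key 0.89 [518.029 161.976  10.514]
wrist key_grip 0.81 [512.069 164.308  63.878]
wrist solder_spool 0.55 [671.28   85.323  -2.908]
wrist gauge_block 0.57 [665.808 -14.8     2.   ]
side flat_key 0.69 [516.008 161.225  11.556]
side key_grip 0.73 [520.633 162.445  59.511]
side solder_spool 0.97 [672.501  84.929   1.548]
side vial_1 0.76 [338.601 196.567  -0.64 ]
```

View pics/s10c.png

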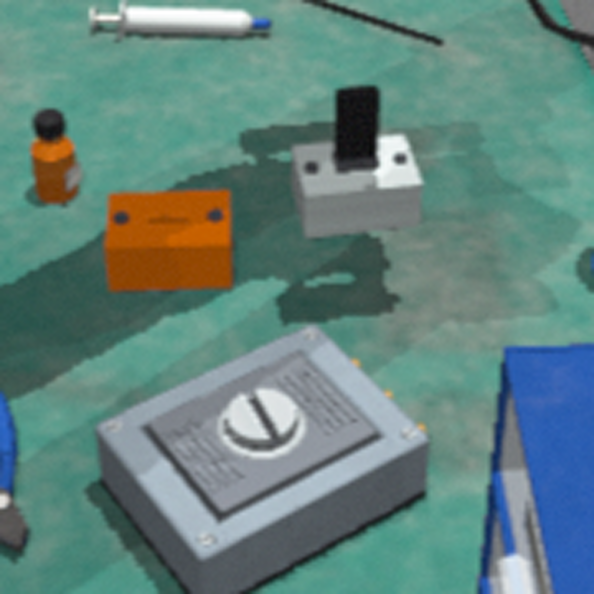

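View pics/w10.png

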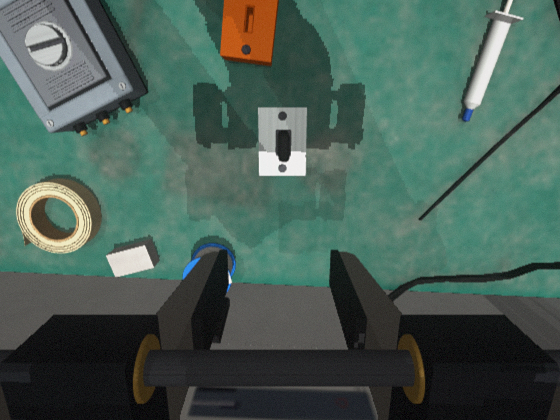

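The key is upright with its collar flat on the grey holder. The cover is down with the slot turned across it, nothing else has moved, and the arm is clear.

```bash
python3 - <<'E'
from h import *
robot.job_done(); print('ok')
E
```

```text
the job is handed in; nothing more can be done
ok
```

The cover is locked down and the key is back in its grey holder. I handed the job in at about 35.8 s of the 58 s allowed; no verdict is reported.

**Pressing and turning:** I put the blade in the slot and pressed the cover to its stop, then turned the key 102° clockwise; part of that was blade play. The highest readings were about 15 N and 0.18 N m, well under 40 N. The torque rose only at the very end, so I stopped there; I may have been touching the stop lightly.

**Lock check:** The slot measured about 93° round from its start, though my two readings of the start angle differed by about 2°. The push-back ended about 3 mm above the stop when I eased off, and the cover stayed down in the later pictures.

**Key:** It came home at the same height it was picked up from, with a hard contact at TCP z = 45 mm. It stands upright with the collar flat on the holder.

**Other things on the bench:** The spool, vial and gauge block were found where they started, within the networks' few millimetres. The last side picture did not report the gauge block, but the wrist camera did. No check failed.

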